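# Dial the combination of a laundry's cash safe

### The arm

A 6-joint arm with a two-finger parallel gripper is mounted at the origin on the work surface. World frame = base frame: x ahead of the robot, y to its left, z up, the work surface at z = 0. Lengths are in m, angles in rad, forces in N, time in s.
With the tool pointing down it reaches from about 0.3 to 0.875 m from the base axis. Payload 6.4 kg.
Tool frame: the origin (TCP) lies between the finger pads; the fingertips stand 14 mm ahead of it and the grasp point (between the pads) lies 5 mm behind it (r.finger_overhang is the distance from the TCP to the fingertips, in m); z points along the fingers, y is the line along which they close (so a half turn about z gives the same grasp; the last joint's range is limited). The gripper opens to 85 mm and grips with 20 to 120 N. Pads are 22 mm wide; open, the fingers measure 114 mm over their backs; the gripper's body (76 mm by 85 mm) begins 54 mm behind the grasp point. The pads swing forward as they close: fully open they stand 13 mm farther back than shut.
Start: joints at [-0.206, 0.181, 1.607, -0, 1.354, -0.206], TCP at [0.575, 0, 0.245] pointing down, gripper open.
Joint ranges: [-2.99, 2.99], [-0.89, 2.07], [0.3, 2.58], [-1.14, 4.28], [0, 2.63], [-3.12, 3.12]. Speed limits (rad/s): [2.57, 2.57, 3.01, 3.14, 3.14, 3.14].

### API

Orientations are given as a unit quaternion [w, x, y, z].
In Python, from plant import r gives the robot as it stands.
- The arm moves only by the shell command python3 steer.py 'ROWS' [FORCE]. ROWS is rows parted by semicolons, their numbers by spaces, 1 to 12 of them, each of 5 numbers: the finger opening in m, then dx, dy, dz in m, then a turn about the tool's z in rad; each row is the pose to reach, as a shift and turn from the pose commanded when the command began, along the tool's axes at that moment; what a row does not reach only later rows make up. A row lasts 1/10 s, in which the tool goes at most 0.05 m and 0.15 rad, less where a joint would pass 70% of its speed; a pose out of reach is approached as far as the arm can. The fingers move at their own pace and stop on an object; FORCE is the grip in N (left out, the last holds). Time passes only in rows, so rows that do not move let the fingers close. It prints the time, the measured TCP pose, the force, the opening and the grip force at its end.
- r.read_state(): the state, without advancing time (a new reading comes with each control period).
- r.read_camera(name): name is "scene" or "side" or "wrist"; returns a dict with "image" (400x640x3 uint8, blue, green, red), "intrinsics" (3x3 intrinsics, pixels), "world_from_camera" (4x4, takes a point from camera to world coordinates). Camera axes: x right, y up, looking along -z (the intrinsics and any distortion apply to the point x, -y, -z); pixel columns grow to the right and rows downward; lengths in m; the calibration is good to about 2 mm. A picture is of the moment at which its call begins. There is no depth.
- r.finish_job(): hands the job in; it is judged then, once.
The state is a dict: "t": time; "joints": joint angles; "dq": joint speeds; "effort": joint torques, N m; "ee_pos": TCP position; "eef_rot": TCP orientation; "force": force on the tool from outside, world axes, zero at the start; "moment": the same for the moment, N m; "width": finger opening in m; "grip_force": force on a finger pad.
Only numpy, scipy, OpenCV 4.12 (cv2) and the standard library are available. Lean on these libraries where they do the work, as an engineer would, in place of code of your own. Each camera call takes 0.05 s, during which the arm holds its last target. There are 200 camera calls.

### The job

Unlock the cash safe on the laundry's desk: turn its dial right (clockwise) to 40 without running past it, then back left to about 60, where the lock's nose drops in and the dial comes up solid, then right again, drawing the bolt, until the bolt is fully withdrawn against its stop. The lock is worn, so feel for the last two points and do not force the dial there; at the end let go of the dial and leave the other things on the desk where they are.

Things in the scene. Friction and masses are not known exactly. Their poses are not given: they have to be found in the camera images.
- safe: grey steel cash safe 340 x 360 mm, 158 mm high over its lid, bolted to the desk; on the lid a white lock case 116 x 136 mm, its top at 192 mm. Origin: centre of its underside; x runs from its front (the keeper's side) to its hinges, z up
- dial_axis (a point): fixed point on the dial's axis at the knob's top face, 228 mm above the desk. Knob: deeply knurled (no slip) aluminium cylinder, diameter 42 mm, 25 mm high, standing on the dial's black skirt (diameter 76 mm, its top at 203 mm); dial ring, diameter 92 mm, around it. Nothing near it is higher than 203 mm
- index_mark (a point): red index mark on the fixed dial ring, 42 mm from the dial's axis on the hinge side (safe's +x). The skirt has white ticks every 2 numbers, long ones every 10, a wide red tick at 0; a red line on the knob's top points to the 0. 100 numbers a turn, rising clockwise round the dial
- dial (a joint): the dial's angle in rad (not wrapped), growing as it turns left (anticlockwise from above); 0 with the red zero at the index. Number at the index = angle x 100 / 6.2832: right lowers it, left raises it. It starts at 65 to 85 with the lock ready for the 40, no clearing turns needed. It turns freely at 0.05 N m. 40 must be right within 2 numbers, not overshot: turning back does not undo it
- bolt (a joint): brass bolt (26 mm wide) between lock case and keeper at the safe's front: 0 thrown, 0.012 m fully withdrawn, at its stop. The lock's nose drops in at 60 give or take 4 numbers (differs each time), where the dial stops solid to the left; then right: some 12 numbers draw the bolt at 0.1 to 0.25 N m, up to a solid stop. More than 32 N on the bolt (0.7 N m at the dial) harms it
- stain_bottle: white bottle of stain remover, blue label and cap, diameter 64 mm, 170 mm high, standing beside the safe; origin at the centre of its underside. Leave it
- bell: steel counter bell on a black foot, diameter 80 mm, 52 mm high, beside the safe; origin at the centre of its underside. Leave it
- tape_roll: brown roll of parcel tape lying flat, diameter 100 mm, 48 mm high, beside the safe; origin at the centre of its underside. Leave it
- stapler: red and black stapler 135 x 36 mm, 45 mm high, beside the safe; origin at the centre of its underside. Leave it

How it is judged:
By the outcome, as a careful person would: the job done as asked, in the order asked, and still so for the second after the job is handed in, with the robot touching nothing.
It also fails if it takes over 67 s, if anything falls off the work surface, if the arm or the gripper's body presses on something with over 40 N, if the wrist force passes 120 N, or if a joint passes its speed limit or range.

## Working session

There is one attempt and no reset: what is moved stays moved. The work goes in short steps, Python scripts to look and compute and a shell command to move; the robot and the scene stay as the last step left them, time stands still between calls to the robot, and variables do not carry over. Pictures are saved under pics/ and viewed, at most 10 in all, crops included, and the job is handed in when it is done.

```bash
ls; mkdir -p pics; python3 - <<'E'
from plant import r
import cv2, numpy as np
for n in ["scene","wrist","side"]:
    c=r.read_camera(n); cv2.imwrite(f"pics/{n}0.png",c["image"]); print(n,c["intrinsics"].tolist(),c["world_from_camera"].round(4).tolist(), [k for k in c])
print(r.read_state())
E
```

```text
pics
plant.py
steer.py
scene [[507.0258656243866, 0.0, 327.90451296682755], [0.0, 507.0258656243866, 201.49718783235704], [0.0, 0.0, 1.0]] [[0.1435, -0.7982, 0.5851, 1.4267], [0.9896, 0.1183, -0.0814, -0.0883], [-0.0043, 0.5907, 0.8069, 1.3247], [0.0, 0.0, 0.0, 1.0]] ['image', 'intrinsics', 'world_from_camera']
wrist [[291.0137250237165, 0.0, 322.7875885868168], [0.0, 291.0137250237165, 197.57168815924575], [0.0, 0.0, 1.0]] [[1.0, 0.0, 0.0027, 0.5748], [-0.0009, 0.9453, 0.3263, 0.084], [-0.0025, -0.3263, 0.9453, 0.3726], [0.0, 0.0, 0.0, 1.0]] ['image', 'intrinsics', 'world_from_camera']
side [[452.1010467770211, 0.0, 310.89313000078397], [0.0, 452.1010467770211, 209.51595853824588], [0.0, 0.0, 1.0]] [[-0.6015, -0.741, 0.2985, 0.9461], [0.7989, -0.5606, 0.2181, 0.321], [0.0057, 0.3696, 0.9292, 1.3604], [0.0, 0.0, 0.0, 1.0]] ['image', 'intrinsics', 'world_from_camera']
{'t': 0.15, 'joints': array([-2.06293895e-01,  1.81414471e-01,  1.60774594e+00,  1.67948182e-05,
        1.35379806e+00, -2.06308475e-01]), 'dq': array([-0.00021062,  0.00029968, -0.0030558 , -0.00252014, -0.00092201,
        0.00054905]), 'effort': array([ 1.94259010e-03, -4.45260644e+01, -3.51692533e+01, -1.26067753e-04,
        5.82284134e-03,  2.14055274e-05]), 'ee_pos': array([5.74609848e-01, 1.07772093e-04, 2.44581951e-01]), 'eef_rot': array([-5.76051185e-04,  7.07102744e-01,  7.07110489e-01, -3.66871042e-04]), 'force': array([ 0.23180263, -0.29003836, -0.0945914 ]), 'moment': array([ 0.0067553 ,  0.00076551, -0.007443  ]), 'grip_force': 0.0, 'width': 0.08533971546381201}
```
View pics/scene0.png

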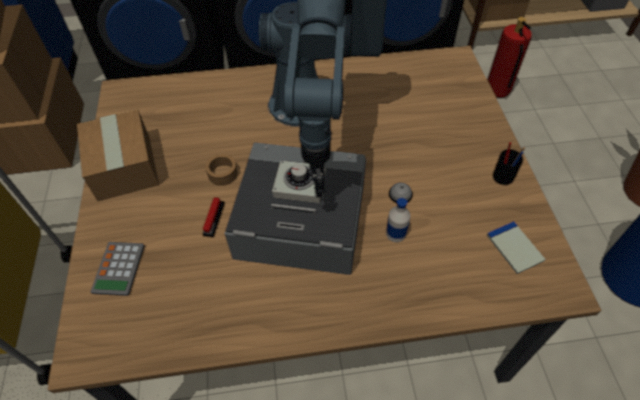

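View pics/wrist0.png

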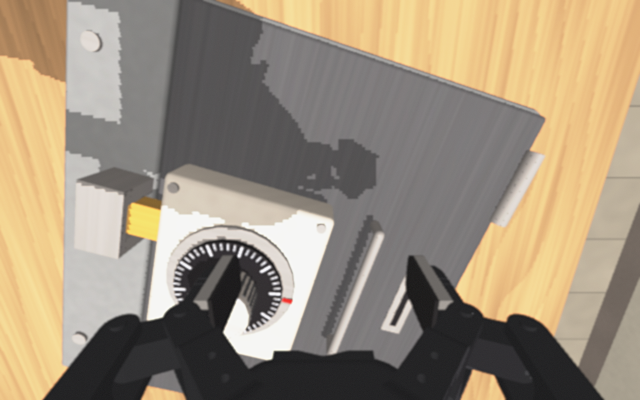

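View pics/side0.png

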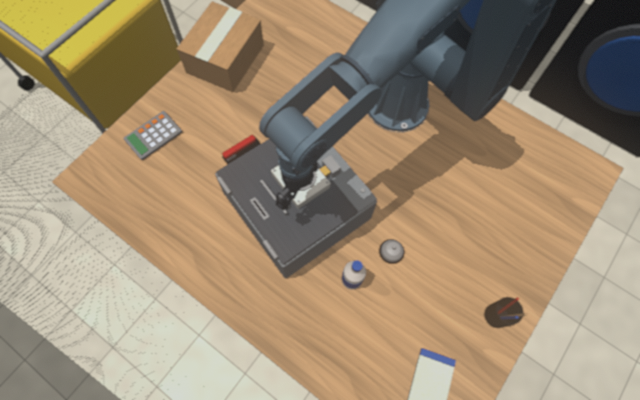

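The scene shows the safe mid-desk, with the tape roll and stapler on its left and the bell and bottle on its right. In the wrist view the dial centre is near (232,285), partly hidden by a finger, and the red index is at (287,300). The yellow bolt at (143,218) points towards the robot. I'll raise the tool and shift it so the dial is in clear view.

```bash
python3 steer.py '0.085 -0.01 -0.01 -0.04 0;0.085 -0.045 -0.04 -0.05 0;0.085 -0.07 -0.06 -0.05 0;0.085 -0.07 -0.06 -0.05 0;0.085 -0.07 -0.06 -0.05 0;0.085 -0.07 -0.06 -0.05 0'
python3 - <<'E'
from plant import r
import cv2, numpy as np
c=r.read_camera("wrist"); cv2.imwrite("pics/w1.png",c["image"]); np.savez("w1.npz",im=c["image"],K=c["intrinsics"],T=c["world_from_camera"])
cv2.imwrite("pics/w1c.png",cv2.resize(c["image"][80:280,200:450],None,fx=3,fy=3,interpolation=cv2.INTER_CUBIC)[:600,:750])
print(c["world_from_camera"].round(4).tolist())
E
```

```text
t: 0.75
ee_pos: [0.5153, -0.0695, 0.295]
eef_rot: [-0.0, 0.707, 0.707, 0.0]
force: [0.8, -1.0, -0.5]
width: 0.0847
grip_force: 0.0
[[1.0, 0.0002, 0.0012, 0.5153], [-0.0006, 0.9453, 0.3261, 0.0144], [-0.0011, -0.3261, 0.9453, 0.4232], [0.0, 0.0, 0.0, 1.0]]
```

View pics/w1c.png

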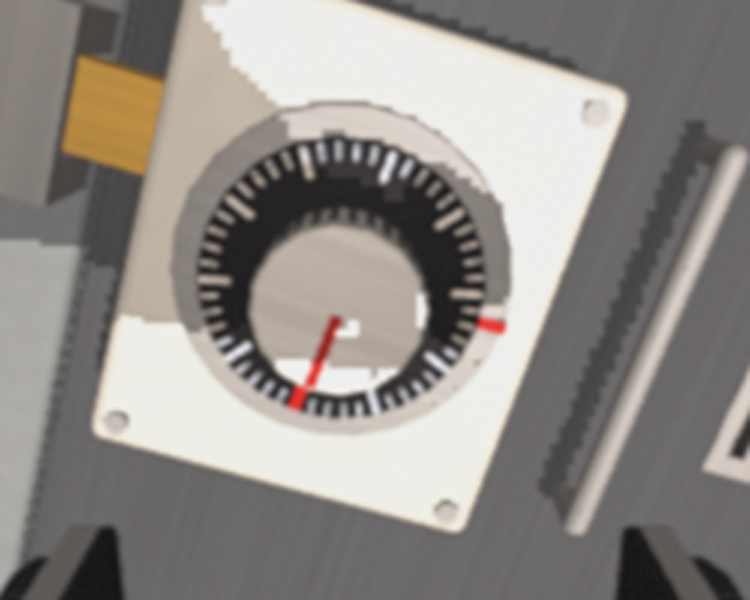

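The crop shows the whole dial. The skirt centre is near (340,278), which is (313,173) in the full image. The red zero tick is at (298,397), the red index at (490,325) and the red knob line's inner end at (336,320). The number at the index is therefore about 75. Next I'll measure these properly.

```bash
cat > h.py <<'E'
import numpy as np, cv2
def ray(K,T,p):
    d=np.linalg.inv(K)@np.array([p[0],p[1],1.]); d=T[:3,:3]@np.array([d[0],-d[1],-d[2]]); return T[:3,3],d
def plane(K,T,p,z):
    o,d=ray(K,T,p); return (o+d*(z-o[2])/d[2])
def tri(rs):
    A=0;b=0
    for o,d in rs:
        d=d/np.linalg.norm(d);P=np.eye(3)-np.outer(d,d);A=A+P;b=b+P@o
    return np.linalg.solve(A,b)
def reds(im):
    b,g,r_=[im[...,i].astype(int) for i in range(3)]
    m=((r_>120)&(r_-g>70)&(r_-b>70)).astype(np.uint8)
    n,l,s,c=cv2.connectedComponentsWithStats(m,connectivity=8)
    return l,[(i,s[i,4],c[i]) for i in range(1,n) if s[i,4]>4]
def blackell(K,T,im,roi,z):
    "circle fit on plane z of the dark skirt region's hull"
    x0,y0,x1,y1=roi
    m=(im[y0:y1,x0:x1].max(2)<60).astype(np.uint8)
    n,l,s,_=cv2.connectedComponentsWithStats(m); i=1+np.argmax(s[1:,4])
    h=cv2.convexHull(np.argwhere(l==i)[:,::-1].astype(np.float32))[:,0]+[x0,y0]
    P=np.array([plane(K,T,p,z)[:2] for p in h])
    for _ in range(4):
        A=np.c_[2*P,np.ones(len(P))]; s=np.linalg.lstsq(A,(P**2).sum(1),rcond=None)[0]
        R=np.sqrt(s[2]+s[0]**2+s[1]**2); e=np.hypot(*(P-s[:2]).T)-R
        P=P[abs(e)<max(2*e.std(),.0008)]
    return s[:2],R,len(P),e.std()
E
python3 - <<'E'
from h import *
w=np.load("w1.npz");im,K,T=w["im"],w["K"],w["T"]
l,rs=reds(im)
for q in rs: print(q[1],q[2])
im0=cv2.imread("pics/wrist0.png"); T0=np.array([[1.0,0,.0027,.5748],[-.0009,.9453,.3263,.084],[-.0025,-.3263,.9453,.3726],[0,0,0,1]])
_,r0=reds(im0)
for q in r0: print("w0",q[1],q[2])
print(blackell(K,T,im,(255,115,370,230),.203))
for n,z in((0,.203),(1,.228)): pass
for q in rs:
    for z in(.197,.203,.228): print(q[2].round(1),z,plane(K,T,q[2],z).round(4))
    ys,xs=np.where(l==q[0])
    if q[1]>30:
        P=np.array([plane(K,T,p,.228)[:2] for p in zip(xs,ys)]);print('ends',list(zip(xs,ys))[0],list(zip(xs,ys))[-1])
i1=min(rs,key=lambda q:abs(q[2]-[363,188]).sum()); i0=min(r0,key=lambda q:abs(q[2]-[287,300]).sum())
print("index tri",tri([ray(K,T,i1[2]),ray(K,T0,i0[2])]).round(4))
E
```

```text
122 [304.1147541 202.6147541]
41 [363.24390244 188.02439024]
436 [302.69724771 319.91972477]
w0 45 [286.66666667 300.37777778]
(array([ 0.50772973, -0.04214392]), np.float64(0.03620417584788049), 22, np.float64(0.00024172188724655717))
[304.1 202.6] 0.197 [ 0.4996 -0.0681  0.197 ]
[304.1 202.6] 0.203 [ 0.5    -0.0659  0.203 ]
[304.1 202.6] 0.228 [ 0.5018 -0.0568  0.228 ]
ends (np.int64(310), np.int64(186)) (np.int64(299), np.int64(216))
[363.2 188. ] 0.197 [ 0.548  -0.0554  0.197 ]
[363.2 188. ] 0.203 [ 0.5471 -0.0536  0.203 ]
[363.2 188. ] 0.228 [ 0.5435 -0.0459  0.228 ]
ends (np.int64(359), np.int64(186)) (np.int64(367), np.int64(190))
[302.7 319.9] 0.197 [ 0.4957 -0.1881  0.197 ]
[302.7 319.9] 0.203 [ 0.4962 -0.1828  0.203 ]
[302.7 319.9] 0.228 [ 0.4984 -0.1604  0.228 ]
ends (np.int64(268), np.int64(309)) (np.int64(338), np.int64(330))
index tri [ 0.548  -0.0554  0.1974]
```

```bash
python3 - <<'E'
from h import *
from plant import r
w=np.load("w1.npz");im,K,T=w["im"],w["K"],w["T"]
# knob top: bright/red area connected around (313,178)
g=im.max(2); m=(g>95).astype(np.uint8); m=cv2.morphologyEx(m[140:220,270:360],cv2.MORPH_OPEN,np.ones((3,3)))
n,l,s,c=cv2.connectedComponentsWithStats(m,connectivity=4); i=l[178-140,313-270]; print(s[i],c[i]+[270,140])
cnt=max(cv2.findContours((l==i).astype(np.uint8),0,1)[0],key=cv2.contourArea)[:,0]+[270,140]
P=np.array([plane(K,T,p,.228)[:2] for p in cnt])
s_=None
for _ in range(6):
    A=np.c_[2*P,np.ones(len(P))]; s_=np.linalg.lstsq(A,(P**2).sum(1),rcond=None)[0]
    R=np.sqrt(s_[2]+s_[0]**2+s_[1]**2); e=np.hypot(*(P-s_[:2]).T)-R; P=P[abs(e)<max(1.8*e.std(),.0005)]
print("knob",s_[:2],R,len(P),e.std())
C=np.array([.5077,-.0421])
l,rs=reds(im); ys,xs=np.where(l==rs[0][0])
L=np.array([plane(K,T,p,.228)[:2] for p in zip(xs,ys) if p[1]<205])
v=np.linalg.svd(L-L.mean(0))[2][0]; print("line dir deg",np.degrees(np.arctan2(*v[::-1])),"inner end",plane(K,T,(xs[ys<188].mean(),186),.228))
zt=np.array([plane(K,T,p,.203)[:2] for p in zip(xs,ys) if p[1]>208]).mean(0); print("tick",zt,np.hypot(*(zt-C)))
for c in (C,s_[:2]):
    az=np.arctan2(*(zt-c)[::-1]); ai=np.arctan2(*(np.array([.548,-.0554])-c)[::-1])
    print(np.degrees([az,ai]), "number",((az-ai)%(2*np.pi))*100/2/np.pi)
print(r.finger_overhang,r.read_state()["joints"].round(3))
E
```

```text
[   0   11   90   69 3980] [313.43366834 190.61105528]
knob [ 0.50832303 -0.04592198] 0.023519496909761305 320 0.0022645287117806995
line dir deg -111.67511022006595 inner end [ 0.50685011 -0.04437833  0.228     ]
tick [ 0.49559496 -0.07417853] 0.034286495319406016
[-110.6743215   -18.26417204] number 74.33051403857856
[-114.24903062  -13.43502863] number 71.99611055775823
0.014 [-0.362  0.017  1.684  0.     1.441 -0.363]
```

The zero tick gives about 74.3, with the index 42.4 mm from the centre at a height of 0.197, which fits the given sizes. I'll move over the axis for a second view.

```bash
python3 steer.py '0.085 0.014 -0.004 0 0;0.085 0.0274 -0.0076 0 0;0.085 0.0274 -0.0076 0 0;0.085 0.0274 -0.0076 0 0'
python3 - <<'E'
from h import *
from plant import r
c=r.read_camera("wrist"); im,K,T=c["image"],c["intrinsics"],c["world_from_camera"]; np.savez("w2.npz",im=im,K=K,T=T)
cv2.imwrite("pics/w2c.png",cv2.resize(im[120:310,200:450],None,fx=3,fy=3,interpolation=cv2.INTER_CUBIC))
l,rs=reds(im)
w=np.load("w1.npz"); l1,rs1=reds(w["im"]); T0=np.array([[1.0,0,.0027,.5748],[-.0009,.9453,.3263,.084],[-.0025,-.3263,.9453,.3726],[0,0,0,1]])
for q in rs:
    ys,xs=np.where(l==q[0]); print(q[1],q[2].round(1),"top",xs[ys==ys.min()].mean(),ys.min(),"bot",xs[ys==ys.max()].mean(),ys.max())
    for q1 in rs1[:2]: print("  tri",tri([ray(K,T,q[2]),ray(K,w["T"],q1[2])]).round(4))
E
```

```text
t: 1.2
ee_pos: [0.5074, -0.0416, 0.2954]
eef_rot: [0.0, 0.706, 0.708, -0.0]
force: [0.0, 0.2, -0.0]
width: 0.0851
grip_force: 0.0
34 [371.1 219.9] top 370.0 218 bot 373.0 222
  tri [0.5148 0.0069 0.3698]
  tri [ 0.5475 -0.0544  0.2004]
83 [318.3 232.6] top 322.5 222 bot 314.0 243
  tri [ 0.502  -0.063   0.2086]
  tri [0.5146 0.0058 0.3673]
23 [308.4 244.1] top 308.0 242 bot 308.5 246
  tri [ 0.5009 -0.0468  0.2561]
  tri [0.513  0.009  0.3783]
```

View pics/w2c.png

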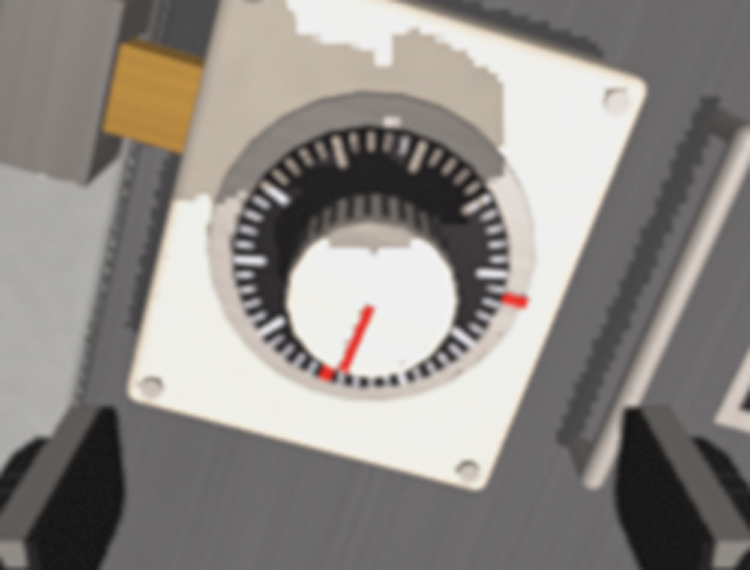

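The second view shows the knob top centred near crop (372,301), which is (324,220) in the full image. The line's inner end is at (371,309), the zero tick at (327,373) and the index at (515,300), between the long ticks for 70 at (492,273) and 80 at (462,338).

```bash
python3 - <<'E'
from h import *
w1=np.load("w1.npz");w2=np.load("w2.npz");K=w1["K"]
a,b=w1["T"],w2["T"]
def p1(x,y): return (200+(x+.5)/3-.5,80+(y+.5)/3-.5)
def p2(x,y): return (200+(x+.5)/3-.5,120+(y+.5)/3-.5)
print("knob centre tri",tri([ray(K,a,p1(339,303)),ray(K,b,p2(372,301))]).round(4), plane(K,a,p1(339,303),.228).round(4),plane(K,b,p2(372,301),.228).round(4))
print("line inner tri",tri([ray(K,a,p1(335,320)),ray(K,b,p2(371,308))]).round(4))
print("skirt w2",blackell(K,b,w2["im"],(270,155,375,260),.203))
# number by each view: angles of ticks 70,80,0 and index about C
for nm,T,P,pts in (("w1",a,p1,dict(z=(298,397),i=(491,325),t80=(437,360),t70=(465,295))),("w2",b,p2,dict(z=(327,373),i=(516,300),t80=(463,338),t70=(492,273)))):
  for C in ([.5077,-.0421],[.5077,-.0431],[.5070,-.0421]):
    ang={k:np.arctan2(*(plane(K,T,P(*v),.1974 if k=='i' else .203)[:2]-C)[::-1]) for k,v in pts.items()}
    n=lambda k:((ang[k]-ang['i'])%(2*np.pi))*50/np.pi
    print(nm,C,"from0",n('z').round(2),"from80",(80-(100-n('t80') if n('t80')>50 else -n('t80'))).round(2),"from70",(70+(n('t70') if n('t70')<50 else n('t70')-100)).round(2),"idx deg",np.degrees(ang['i']).round(1))
E
```

```text
knob centre tri [ 0.5082 -0.0372  0.2402] [ 0.5081 -0.0405  0.228 ] [ 0.5079 -0.0426  0.228 ]
line inner tri [ 0.5074 -0.0445  0.2281]
skirt w2 (array([ 0.50844705, -0.03919742]), np.float64(0.03388357193774756), 16, np.float64(0.0008208166889042726))
w1 [0.5077, -0.0421] from0 74.31 from80 73.97 from70 73.43 idx deg -18.1
w1 [0.5077, -0.0431] from0 73.78 from80 73.98 from70 73.56 idx deg -16.9
w1 [0.507, -0.0421] from0 74.53 from80 74.1 from70 73.38 idx deg -17.9
w2 [0.5077, -0.0421] from0 74.4 from80 73.59 from70 73.59 idx deg -18.2
w2 [0.5077, -0.0431] from0 73.89 from80 73.59 from70 73.72 idx deg -16.9
w2 [0.507, -0.0421] from0 74.62 from80 73.72 from70 73.54 idx deg -17.9
```

```bash
python3 - <<'E'
from h import *
w1=np.load("w1.npz");w2=np.load("w2.npz");K=w1["K"];a,b=w1["T"],w2["T"]
p1=lambda x,y:(200+(x+.5)/3-.5,80+(y+.5)/3-.5)
p2=lambda x,y:(200+(x+.5)/3-.5,120+(y+.5)/3-.5)
for T,P,ln,ix in((a,p1,[((116,421),(446,511)),((446,511),(596,112))],(491,325)),(b,p2,[((151,387),(468,471)),((468,471),(616,100))],(516,300))):
    ys=[]
    for u,v in ln:
        A,B=plane(K,T,P(*u),.192),plane(K,T,P(*v),.192); d=B-A; ys.append(np.degrees(np.arctan2(d[1],d[0]))); print(A.round(4),B.round(4),np.hypot(*d[:2]).round(4),ys[-1].round(2))
    y=np.radians((ys[0]+ys[1]-90)/2); I=plane(K,T,P(*ix),.1974); print("yaw",np.degrees(y),"C",I[:2]-.042*np.array([np.cos(y),np.sin(y)]))
E
```

```text
[ 0.4421 -0.0858  0.192 ] [ 0.5379 -0.1151  0.192 ] 0.1002 -16.96
[ 0.5379 -0.1151  0.192 ] [ 0.573 -0.     0.192] 0.1203 73.02
yaw -16.96984072010856 C [ 0.50779746 -0.04303918]
[ 0.442  -0.0862  0.192 ] [ 0.5379 -0.1154  0.192 ] 0.1002 -16.93
[ 0.5379 -0.1154  0.192 ] [5.729e-01 1.000e-04 1.920e-01] 0.1207 73.12
yaw -16.903218628426636 C [ 0.50833435 -0.04329112]
```

Everything agrees on a dial axis at (0.508, -0.043), a safe yaw of -17° and a number of about 73.8. Now I'll descend and grip.

```bash
python3 steer.py '0.085 -0.0005 0.0004 0.03 0;0.085 -0.0005 0.0004 0.055 0;0.085 -0.0005 0.0004 0.068 0;0.085 -0.0005 0.0004 0.0755 0;0.085 -0.0005 0.0004 0.0755 0;0.085 -0.0005 0.0004 0.0755 0' 40 && python3 steer.py '0.03 0 0 0 0;0.03 0 0 0 0;0.03 0 0 0 0;0.03 0 0 0 0;0.03 0 0 0 0;0.03 0 0 0 0;0.03 0 0 0 0;0.03 0 0 0 0' 40; python3 -c "
from plant import r
s=r.read_state();print(s['moment'],s['force'],s['joints'].round(3))"
```

```text
t: 1.85
ee_pos: [0.5085, -0.0434, 0.2208]
eef_rot: [0.001, 0.707, 0.707, 0.0]
force: [1.6, 0.6, 0.6]
width: 0.0855
grip_force: 0.0
t: 2.65
ee_pos: [0.5079, -0.0432, 0.2207]
eef_rot: [0.0, 0.707, 0.707, -0.0]
force: [-2.6, 0.8, 5.3]
width: 0.0404
grip_force: 40.1
[0.09279886 0.56995507 0.05137038] [-2.58321562  0.80733469  5.33562148] [-0.318  0.058  1.795 -0.     1.288 -0.318]
```

```bash
python3 steer.py '0.03 0 0 0 0.05;0.03 0 0 0 0.1;0.03 0 0 0 0.1;0.03 0 0 0 0.1'; cat > s.py <<'E'
from plant import r
import numpy as np
from scipy.spatial.transform import Rotation as R
s=r.read_state();q=s['eef_rot'];M=R.from_quat([q[1],q[2],q[3],q[0]]).as_matrix()
print('t',s['t'],'yaw of tool x',np.arctan2(M[1,0],M[0,0]).round(4),'F',s['force'].round(2),'M',s['moment'].round(3),'j6',s['joints'][5].round(4))
E
python3 s.py
```

```text
t: 3.05
ee_pos: [0.5078, -0.0432, 0.2207]
eef_rot: [0.0, 0.742, 0.671, -0.0]
force: [-3.0, 0.6, 5.9]
width: 0.0402
grip_force: 40.3
t 3.05 yaw of tool x 1.4707 F [-2.98  0.61  5.92] M [ 0.026  0.587 -0.081] j6 -0.2177
```

Clockwise is confirmed by the falling yaw. I'll turn on to about 46 and check.

```bash
python3 steer.py '0.03 0 0 0 0.14;0.03 0 0 0 0.28;0.03 0 0 0 0.42;0.03 0 0 0 0.56;0.03 0 0 0 0.7;0.03 0 0 0 0.84;0.03 0 0 0 0.98;0.03 0 0 0 1.12;0.03 0 0 0 1.26;0.03 0 0 0 1.4;0.03 0 0 0 1.54;0.03 0 0 0 1.6'; python3 steer.py '0.03 0 0 0 0;0.03 0 0 0 0';python3 s.py
python3 - <<'E'
from h import *
from plant import r
c=r.read_camera("wrist"); im,K,T=c["image"],c["intrinsics"],c["world_from_camera"]; np.savez("w3.npz",im=im,K=K,T=T)
cv2.imwrite("pics/w3.png",cv2.resize(im[140:340,200:450],None,fx=3,fy=3,interpolation=cv2.INTER_CUBIC))
E
```

```text
t: 4.25
ee_pos: [0.5076, -0.0428, 0.2207]
eef_rot: [-0.0, 0.998, -0.067, -0.0]
force: [-4.8, 2.0, 6.6]
width: 0.0401
grip_force: 40.4
t: 4.45
ee_pos: [0.5076, -0.0428, 0.2207]
eef_rot: [-0.0, 0.998, -0.065, -0.0]
force: [-3.4, 1.0, 7.0]
width: 0.0408
grip_force: 40.4
t 4.45 yaw of tool x -0.1291 F [-3.4   0.95  7.  ] M [ 0.28   0.67  -0.061] j6 1.3822
```

View pics/w3.png

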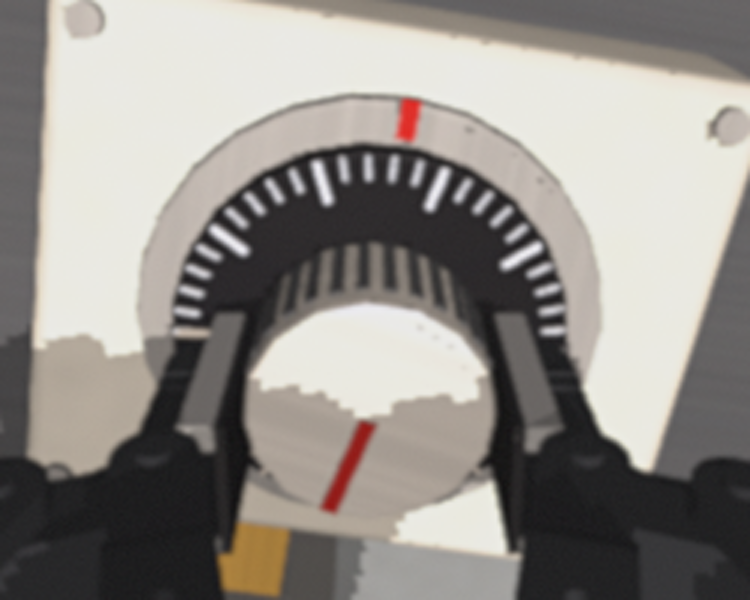

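The view is clear, with the index at crop (407,120). The long ticks for 40 and 50 are at (322,183) and (437,188), with 46 at (393,168) and 48 at (417,172) either side of the index. Next I'll compute the number from these.

```bash
cat > num.py <<'E'
from h import *
def num(T,K,pts,idx,z=.203):
    "pts {number:pixel}; fits centre-free offset with C fixed"
    for C in ([.5078,-.0430],[.5082,-.0435],[.5073,-.0425]):
        f=lambda p,z:np.arctan2(*(plane(K,T,p,z)[:2]-C)[::-1])
        ai=f(idx,.1974); o=[k+((f(p,z)-ai+np.pi)%(2*np.pi)-np.pi)*50/np.pi for k,p in pts.items()]
        print(C,np.round(o,2),np.mean(o).round(2),'idx',np.degrees(ai).round(1))
E
python3 - <<'E'
from num import *
w=np.load("w3.npz"); P=lambda x,y:(200+(x+.5)/3-.5,140+(y+.5)/3-.5)
num(w["T"],w["K"],{40:P(321,183),42:P(345,168),44:P(369,168),46:P(394,168),48:P(417,173),50:P(438,188),30:P(230,241),60:P(522,257)},P(408,120))
E
```

```text
[0.5078, -0.043] [46.81 46.58 46.65 46.63 46.72 46.62 46.74 46.5 ] 46.66 idx -16.9
[0.5082, -0.0435] [46.94 46.68 46.72 46.67 46.73 46.6  46.92 46.29] 46.69 idx -16.4
[0.5073, -0.0425] [46.67 46.48 46.58 46.59 46.72 46.66 46.52 46.74] 46.62 idx -17.4
```

The number is 46.66, so I'll turn right 0.38 rad to about 40.6, slowing at the end.

```bash
python3 steer.py '0.03 0 0 0 0.1;0.03 0 0 0 0.2;0.03 0 0 0 0.28;0.03 0 0 0 0.33;0.03 0 0 0 0.36;0.03 0 0 0 0.38;0.03 0 0 0 0.38;0.03 0 0 0 0.38;0.03 0 0 0 0.38';python3 s.py
python3 - <<'E'
from h import *
from plant import r
c=r.read_camera("wrist"); im,K,T=c["image"],c["intrinsics"],c["world_from_camera"]; np.savez("w4.npz",im=im,K=K,T=T)
cv2.imwrite("pics/w4.png",cv2.resize(im[140:340,200:450],None,fx=3,fy=3,interpolation=cv2.INTER_CUBIC))
E
```

```text
t: 5.4
ee_pos: [0.5076, -0.0427, 0.2207]
eef_rot: [-0.0, 0.968, -0.252, -0.0]
force: [-3.8, 1.5, 6.7]
width: 0.0405
grip_force: 40.4
t 5.4 yaw of tool x -0.509 F [-3.81  1.52  6.68] M [0.286 0.682 0.013] j6 1.7621
```

View pics/w4.png

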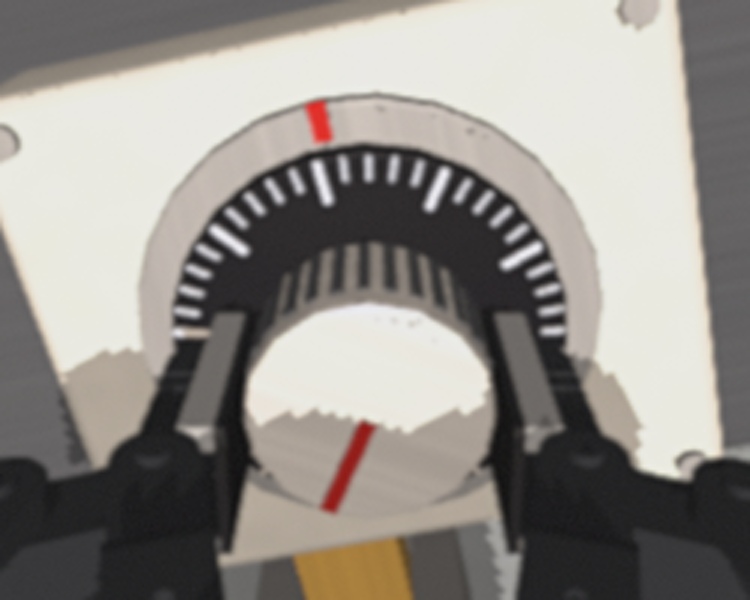

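The index lies just to the right of the 40 tick, with index (320,121) against 40 at (321,183), so it reads about 40.6. Now I'll turn left to about 54 and then feel in small steps.

```bash
python3 steer.py '0.03 0 0 0 -0.05;0.03 0 0 0 -0.15;0.03 0 0 0 -0.28;0.03 0 0 0 -0.42;0.03 0 0 0 -0.56;0.03 0 0 0 -0.7;0.03 0 0 0 -0.78;0.03 0 0 0 -0.82;0.03 0 0 0 -0.84;0.03 0 0 0 -0.84;0.03 0 0 0 -0.84';python3 s.py
python3 steer.py '0.03 0 0 0 -0.03;0.03 0 0 0 -0.03'|tail -0;python3 s.py
python3 steer.py '0.03 0 0 0 -0.03;0.03 0 0 0 -0.03'|tail -0;python3 s.py
python3 steer.py '0.03 0 0 0 -0.03;0.03 0 0 0 -0.03'|tail -0;python3 s.py
```

```text
t: 6.55
ee_pos: [0.5076, -0.043, 0.2207]
eef_rot: [-0.0, 0.986, 0.165, -0.0]
force: [-4.8, 0.4, 6.5]
width: 0.041
grip_force: 40.4
t 6.55 yaw of tool x 0.3311 F [-4.81  0.38  6.55] M [0.22  0.715 0.047] j6 0.922
t 6.75 yaw of tool x 0.3619 F [-3.29  1.42  5.83] M [0.182 0.711 0.138] j6 0.8912
t 6.95 yaw of tool x 0.3919 F [-4.3   0.25  7.63] M [0.193 0.67  0.073] j6 0.8612
t 7.15 yaw of tool x 0.4219 F [-4.6   1.22  6.67] M [0.176 0.725 0.181] j6 0.8311Exception ignored on flushing sys.stdout:
BrokenPipeError: [Errno 32] Broken pipe
Exception ignored on flushing sys.stdout:
BrokenPipeError: [Errno 32] Broken pipe
Exception ignored on flushing sys.stdout:
BrokenPipeError: [Errno 32] Broken pipe
```

```bash
python3 steer.py '0.03 0 0 0 -0.02;0.03 0 0 0 -0.02'>/dev/null;python3 s.py
python3 steer.py '0.03 0 0 0 -0.02;0.03 0 0 0 -0.02'>/dev/null;python3 s.py
python3 steer.py '0.03 0 0 0 -0.02;0.03 0 0 0 -0.02'>/dev/null;python3 s.py
python3 steer.py '0.03 0 0 0 0;0.03 0 0 0 0'>/dev/null;python3 s.py
```

```text
t 7.35 yaw of tool x 0.4416 F [-3.3   1.27  6.58] M [0.269 0.689 0.048] j6 0.8115
t 7.55 yaw of tool x 0.4615 F [-3.61  0.6   6.77] M [0.182 0.706 0.045] j6 0.7915
t 7.75 yaw of tool x 0.4815 F [-3.96  0.37  6.71] M [0.146 0.685 0.076] j6 0.7716
t 7.95 yaw of tool x 0.4811 F [-4.32 -1.35  7.22] M [0.187 0.7   0.077] j6 0.772
```

```bash
cat >> s.py <<'E'
print('  number',round(40.6+(np.arctan2(M[1,0],M[0,0])+.509)*50/np.pi,2))
import sys; sys.exit(int(len(sys.argv)>1 and abs(s['moment'][2]-0.03)>float(sys.argv[1])))
E
python3 steer.py '0.03 0 0 0 -0.02;0.03 0 0 0 -0.02'>/dev/null;python3 s.py 0.22 &&
python3 steer.py '0.03 0 0 0 -0.02;0.03 0 0 0 -0.02'>/dev/null;python3 s.py 0.22 &&
python3 steer.py '0.03 0 0 0 -0.02;0.03 0 0 0 -0.02'>/dev/null&&python3 s.py 0.22 &&
python3 steer.py '0.03 0 0 0 -0.02;0.03 0 0 0 -0.02'>/dev/null&&python3 s.py 0.22 &&
python3 steer.py '0.03 0 0 0 -0.02;0.03 0 0 0 -0.02'>/dev/null&&python3 s.py 0.22 &&
python3 steer.py '0.03 0 0 0 -0.02;0.03 0 0 0 -0.02'>/dev/null&&python3 s.py 0.22
```

```text
t 8.15 yaw of tool x 0.5015 F [-3.03  1.28  6.81] M [0.137 0.679 0.036] j6 0.7515
  number 56.68
t 8.35 yaw of tool x 0.5216 F [-3.28  1.05  7.13] M [ 0.243  0.722 -0.001] j6 0.7315
  number 57.0
t 8.55 yaw of tool x 0.5415 F [-4.27  0.56  6.55] M [0.153 0.703 0.083] j6 0.7116
  number 57.32
t 8.75 yaw of tool x 0.5615 F [-4.05  0.21  6.68] M [0.115 0.64  0.028] j6 0.6916
  number 57.64
t 8.95 yaw of tool x 0.5812 F [-4.1   1.03  5.82] M [ 0.131  0.675 -0.161] j6 0.6718
  number 57.95
t 9.15 yaw of tool x 0.6009 F [-4.84  1.65  6.72] M [ 0.11   0.636 -0.258] j6 0.652
  number 58.27
```

```bash
python3 steer.py '0.03 0 0 0 0;0.03 0 0 0 0'>/dev/null;python3 s.py;python3 steer.py '0.03 0 0 0 -0.02;0.03 0 0 0 -0.02'>/dev/null;python3 s.py
python3 - <<'E'
from h import *
from plant import r
c=r.read_camera("wrist"); im,K,T=c["image"],c["intrinsics"],c["world_from_camera"]; np.savez("w5.npz",im=im,K=K,T=T)
cv2.imwrite("pics/w5.png",cv2.resize(im[140:340,200:450],None,fx=3,fy=3,interpolation=cv2.INTER_CUBIC))
E
python3 s.py
```

```text
t 9.35 yaw of tool x 0.6005 F [-4.38  0.98  6.49] M [ 0.125  0.672 -0.249] j6 0.6525
  number 58.26
t 9.55 yaw of tool x 0.6206 F [-4.95  1.34  6.04] M [ 0.133  0.583 -0.4  ] j6 0.6323
  number 58.58
t 9.6 yaw of tool x 0.6202 F [-3.94  0.42  7.15] M [ 0.14   0.643 -0.357] j6 0.6326
  number 58.57
```

View pics/w5.png

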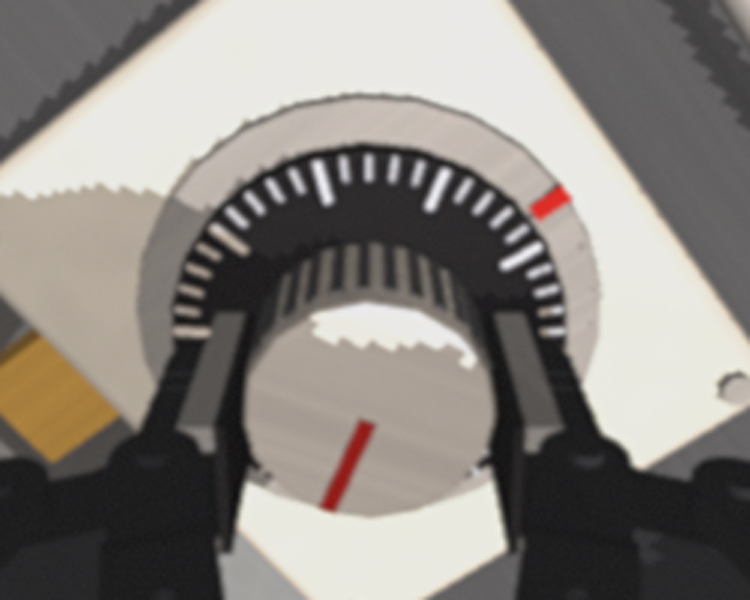

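The index has reached the 58 tick: 58 at (507,232), index at (550,203). The resistance rises linearly to -0.4 N m, so the nose is in and the dial is solid at about 57.9. Now I'll turn right, checking the moment as the bolt is drawn.

```bash
python3 steer.py '0.03 0 0 0 0.05;0.03 0 0 0 0.1;0.03 0 0 0 0.15;0.03 0 0 0 0.2;0.03 0 0 0 0.2'>/dev/null;python3 s.py 0.5 &&
python3 steer.py '0.03 0 0 0 0.05;0.03 0 0 0 0.1;0.03 0 0 0 0.15;0.03 0 0 0 0.2;0.03 0 0 0 0.2'>/dev/null&&python3 s.py 0.45 &&
python3 steer.py '0.03 0 0 0 0.05;0.03 0 0 0 0.1;0.03 0 0 0 0.15;0.03 0 0 0 0.2;0.03 0 0 0 0.2'>/dev/null&&python3 s.py 0.4
```

```text
t 10.1 yaw of tool x 0.4197 F [-4.31  0.73  6.08] M [0.19  0.717 0.022] j6 0.8334
  number 55.38
t 10.6 yaw of tool x 0.2198 F [-3.71  1.38  6.85] M [0.251 0.751 0.061] j6 1.0334
  number 52.2
t 11.1 yaw of tool x 0.0199 F [-4.5   0.96  6.97] M [0.29  0.712 0.096] j6 1.2333
  number 49.02
```

```bash
python3 steer.py '0.03 0 0 0 0.04;0.03 0 0 0 0.08;0.03 0 0 0 0.08'>/dev/null;python3 s.py 0.32 &&
python3 steer.py '0.03 0 0 0 0.03;0.03 0 0 0 0.03'>/dev/null&&python3 s.py 0.32 &&
python3 steer.py '0.03 0 0 0 0.03;0.03 0 0 0 0.03'>/dev/null&&python3 s.py 0.32 &&
python3 steer.py '0.03 0 0 0 0.02;0.03 0 0 0 0.02'>/dev/null&&python3 s.py 0.32 &&
python3 steer.py '0.03 0 0 0 0.02;0.03 0 0 0 0.02'>/dev/null&&python3 s.py 0.32 &&
python3 steer.py '0.03 0 0 0 0.02;0.03 0 0 0 0.02'>/dev/null&&python3 s.py 0.32 &&
python3 steer.py '0.03 0 0 0 0.02;0.03 0 0 0 0.02'>/dev/null&&python3 s.py 0.32 
```

```text
t 11.4 yaw of tool x -0.0598 F [-3.78  1.13  5.86] M [0.325 0.725 0.14 ] j6 1.3129
  number 47.75
t 11.6 yaw of tool x -0.0894 F [-4.84  0.52  6.89] M [0.307 0.696 0.165] j6 1.3425
  number 47.28
t 11.8 yaw of tool x -0.1193 F [-3.4   1.66  7.24] M [0.372 0.68  0.173] j6 1.3725
  number 46.8
t 12.0 yaw of tool x -0.139 F [-4.41  2.17  6.43] M [0.41  0.7   0.236] j6 1.3922
  number 46.49
t 12.2 yaw of tool x -0.1589 F [-3.96  1.57  6.74] M [0.391 0.654 0.276] j6 1.4121
  number 46.17
t 12.4 yaw of tool x -0.1786 F [-3.84  0.75  7.23] M [0.444 0.686 0.426] j6 1.432
  number 45.86
```

```bash
python3 steer.py '0.03 0 0 0 0;0.03 0 0 0 0'>/dev/null;python3 s.py;python3 steer.py '0.03 0 0 0 0.01;0.03 0 0 0 0.01'>/dev/null;python3 s.py;python3 s.py 
python3 steer.py '0.03 0 0 0 0;0.03 0 0 0 0'>/dev/null;python3 s.py;
```

```text
t 12.6 yaw of tool x -0.1783 F [-3.88  2.16  7.35] M [0.379 0.704 0.375] j6 1.4315
  number 45.86
t 12.8 yaw of tool x -0.1882 F [-4.8   1.28  6.42] M [0.464 0.656 0.435] j6 1.4415
  number 45.71
t 12.8 yaw of tool x -0.1882 F [-4.8   1.28  6.42] M [0.464 0.656 0.435] j6 1.4415
  number 45.71
t 13.0 yaw of tool x -0.188 F [-3.95  1.67  6.39] M [0.432 0.728 0.472] j6 1.4413
  number 45.71
```

The torque rises at about 8 N m/rad, so the bolt is solid against its stop. I'll ease the tension, open, lift clear and look.

```bash
python3 steer.py '0.03 0 0 0 -0.03;0.03 0 0 0 -0.03;0.045 0 0 0 -0.03;0.06 0 0 0 -0.03;0.085 0 0 0 -0.03;0.085 0 0 0 -0.03;0.085 0 0 0 -0.03;0.085 0 0 0 -0.03;0.085 0 0 0 -0.03' ; python3 s.py
python3 steer.py '0.085 0 0 -0.03 0;0.085 0 0 -0.07 0;0.085 0 0 -0.1 0;0.085 0 0 -0.1 0;0.085 0 0 -0.1 0'
python3 - <<'E'
from h import *
from plant import r
c=r.read_camera("wrist"); im,K,T=c["image"],c["intrinsics"],c["world_from_camera"]; np.savez("w6.npz",im=im,K=K,T=T)
cv2.imwrite("pics/w6.png",cv2.resize(im[130:330,200:450],None,fx=3,fy=3,interpolation=cv2.INTER_CUBIC))
hsv=lambda i:cv2.inRange(cv2.cvtColor(i,cv2.COLOR_BGR2HSV),(15,140,120),(28,255,255))
for n in("w1","w2","w6"):
    w=np.load(n+".npz"); m=hsv(w["im"]);k,l,s,cc=cv2.connectedComponentsWithStats(m); i=1+np.argmax(s[1:,4])
    rc=cv2.minAreaRect(np.argwhere(l==i)[:,::-1].astype(np.float32)); B=[plane(w["K"],w["T"],p,.175)[:2] for p in cv2.boxPoints(rc)]
    print(n,s[i],np.hypot(*(B[0]-B[1])).round(4),np.hypot(*(B[1]-B[2])).round(4))
E
```

```text
t: 13.9
ee_pos: [0.5078, -0.0431, 0.2197]
eef_rot: [-0.0, 0.997, -0.08, -0.0]
force: [0.5, -0.1, 0.3]
width: 0.0851
grip_force: 0.0
t 13.9 yaw of tool x -0.1593 F [ 0.46 -0.06  0.32] M [0.043 0.009 0.013] j6 1.4121
  number 46.17
t: 14.4
ee_pos: [0.508, -0.0431, 0.3202]
eef_rot: [0.0, 0.997, -0.08, 0.001]
force: [-0.9, 0.9, -1.0]
width: 0.0854
grip_force: 0.0
w1 [221  99  33  39 919] 0.0277 0.0227
w2 [235 134  32  37 819] 0.027 0.0229
w6 [281 245  25  13 266] 0.0135 0.0249
```

View pics/w6.png

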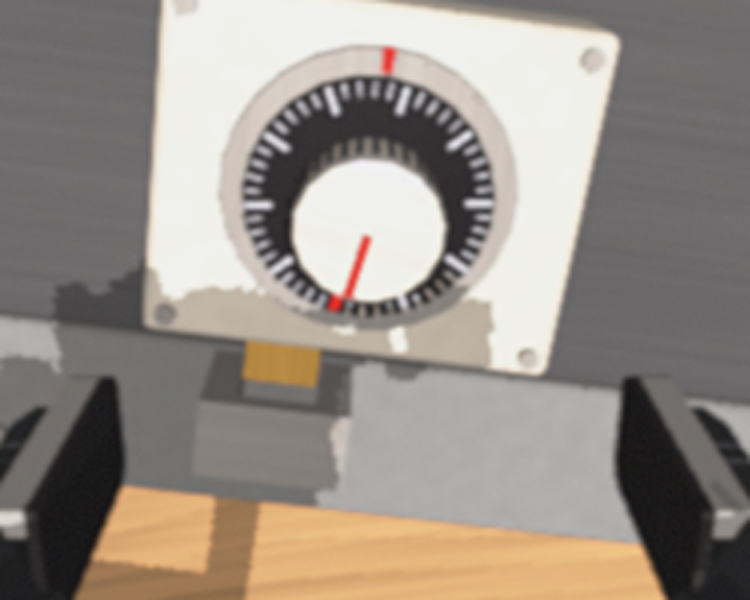

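The bolt is clearly drawn: its tip at crop (282,387) now stands clear of the keeper, and the dial sits near 46 to 47. I'll compare dial travel between w5 and w6 as a check on full withdrawal.

```bash
python3 - <<'E'
from num import *
w=np.load("w5.npz"); P=lambda x,y:(200+(x+.5)/3-.5,140+(y+.5)/3-.5)
num(w["T"],w["K"],{40:P(321,183),44:P(369,168),46:P(394,168),48:P(417,173),50:P(438,188),60:P(522,257)},P(551,203))
w=np.load("w6.npz"); P=lambda x,y:(200+(x+.5)/3-.5,130+(y+.5)/3-.5)
num(w["T"],w["K"],{40:P(332,101),50:P(405,101),30:P(278,142),60:P(459,142),20:P(258,206),70:P(480,204)},P(389,61))
im=w["im"]; K,T=w["K"],w["T"]
# bolt: tip edge, keeper's edge in safe frame
y=np.radians(-16.9);R=np.array([[np.cos(y),np.sin(y)],[-np.sin(y),np.cos(y)]])
for p in((282,342),(282,386),(282,402)): print(p,(R@(plane(K,T,P(*p),.180)[:2]-[.5078,-.043])).round(4))
w=np.load("w1.npz");P=lambda x,y:(200+(x+.5)/3-.5,80+(y+.5)/3-.5)
for p in((156,125),(71,103)): print("w1",p,(R@(plane(w["K"],w["T"],P(*p),.180)[:2]-[.5078,-.043])).round(4))
E
```

```text
[0.5078, -0.043] [58.81 58.63 58.61 58.69 58.59 58.47] 58.63 idx -17.2
[0.5082, -0.0435] [58.97 58.79 58.76 58.84 58.74 58.48] 58.76 idx -16.7
[0.5073, -0.0425] [58.59 58.43 58.42 58.52 58.43 58.46] 58.47 idx -17.6
[0.5078, -0.043] [47.43 47.06 47.4  47.14 47.75 47.18] 47.33 idx -17.5
[0.5082, -0.0435] [47.57 47.05 47.58 46.93 47.83 46.81] 47.29 idx -17.0
[0.5073, -0.0425] [47.28 47.08 47.17 47.37 47.59 47.57] 47.34 idx -17.9
(282, 342) [-0.0618  0.0215]
(282, 386) [-0.079   0.0197]
(282, 402) [-0.0854  0.0191]
w1 (156, 125) [-0.0595  0.0226]
w1 (71, 103) [-0.0826  0.0216]
```

```bash
python3 - <<'E'
from h import *
for n in("w3","w4","w5"):
    w=np.load(n+".npz");K,T=w["K"],w["T"];im=w["im"];C=np.array([.5078,-.043])
    M=T[:3,:3]; base=np.arctan2(M[1,1],M[0,1])   # camera's image-up direction in world
    a=np.radians(np.arange(-65,65,.25)); prof=[]
    g=cv2.cvtColor(im,cv2.COLOR_BGR2GRAY).astype(np.float32); Ti=np.linalg.inv(T)
    rr=np.array([.033,.034,.035]); U=[]
    for r_ in rr:
        X=np.c_[C[0]+r_*np.cos(base+a),C[1]+r_*np.sin(base+a),np.full(len(a),.203),np.ones(len(a))]@Ti.T
        U.append(np.c_[K[0,0]*X[:,0]/-X[:,2]+K[0,2],K[1,1]*-X[:,1]/-X[:,2]+K[1,2]])
    U=np.array(U).astype(np.float32); p=cv2.remap(g,U[...,0],U[...,1],cv2.INTER_LINEAR).mean(0); p=p>np.percentile(p,50)+0
    p=p.astype(float)-p.mean(); ph=np.angle((p*np.exp(-1j*2*np.pi*np.degrees(a)/7.2)).sum())/(2*np.pi)*2
    l,rs=reds(im); q=[q for q in rs if q[1]>15 and 130<q[2][1]<340]
    ix=min(q,key=lambda k:k[2][1]); ai=np.arctan2(*(plane(K,T,ix[2],.1974)[:2]-C)[::-1])-base
    print(n,"tick phase in tool frame (numbers mod 2)",ph.round(3),"index rel tool, numbers",(((ai+np.pi)%(2*np.pi)-np.pi)*50/np.pi).round(2))
E
```

```text
w3 tick phase in tool frame (numbers mod 2) -0.077 index rel tool, numbers -2.64
w4 tick phase in tool frame (numbers mod 2) -0.084 index rel tool, numbers 3.4
w5 tick phase in tool frame (numbers mod 2) -0.011 index rel tool, numbers -14.59
```

The dial and bolt readings are consistent: the torque at the stop was well above the drawing torque. The gripper is clear of everything, so I'm handing in.

```bash
python3 -c "
from plant import r
print(r.finish_job())"
```

```text
the job is handed in; nothing more can be done
None
```

I handed the job in with the dial turned right to about 40.6, left to a firm stop at about 58, then right until the torque rose to about 0.45 N m, well above the bolt's drawing torque. The last picture shows the bolt drawn clear of its keeper, though I could not measure its full 12 mm; the dial is released and I saw no contact with anything else on the desk.

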